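# Prove the door interlock and latch the culture chamber gas-tight

## Robot

A 6-joint arm with a two-finger parallel gripper is mounted at the origin on the work surface. World frame = base frame: x ahead of the robot, y to its left, z up, the work surface at z = 0. Lengths are in m, angles in rad, forces in N, time in s.
With the tool pointing down it reaches from about 0.35 to 0.85 m from the base axis. Payload 8.1 kg.
Tool frame: the origin (TCP) lies on the centre line of the jaws, within the pads' length; the fingertips stand 11 mm ahead of it and the grasp point (between the pads) lies 8 mm behind it (tip_reach is the z of the fingertips in the tool frame, in m); z points along the fingers, y is the direction in which the jaws open and shut (so a half turn about z gives the same grasp; the last joint's range is limited). The gripper opens to 93 mm and grips with 3 to 60 N. Pads are 15 mm wide; open, the fingers measure 128 mm over their backs; the gripper's body (75 mm by 188 mm) begins 65 mm behind the grasp point.
Start: joints at [1.092, 0.13, 1.488, -0, 1.523, -0.085], TCP at [0.23, 0.554, 0.23] pointing down, gripper open.
Joint ranges: [-2.96, 2.96], [-0.89, 2.26], [0.02, 2.5], [-1.34, 4.48], [0, 2.73], [-2.66, 2.66]. Speed limits (rad/s): [2.39, 2.39, 2.79, 3.14, 3.14, 3.14].

## Interface

Orientations are given as a rotation vector (axis times angle).
In Python, from plant import read_state, read_camera, camera_params, close_job, silhouettes, tip_of, tip_reach gives the robot as it stands.
- The arm moves only by the shell command python3 -m creep 'ROWS' [FORCE]. ROWS is JSON, a list of rows, each a list of 5 numbers: the shift along the tool's x, y, z in m, then the turn about the tool's z in rad, then the closure in counts, from 0 (fully open) to 255 (shut). In form: [[dx, dy, dz, twist, gripper], ...]. A call has 1 to 12 rows; each row shifts and turns the commanded pose from where the row before left it, along the tool's axes as they then stand; what a row does not reach is not made up. A row lasts 1/12 s, in which the tool goes at most 41.7 mm and 7.16 degrees, less where a joint would pass 70% of its speed; a pose out of reach is approached as far as the arm can. A call is refused whole if a number of a shift passes 0.0417 or a number of a turn 0.125, either way. A call with a gripper value outside its range is refused whole. The fingers move at their own pace and stop on an object; FORCE is the grip in N (left out, the last holds). Time passes only in rows, so rows that do not move let the fingers close. It gives the time, the measured TCP pose, the force and the opening at its end, in the units of the state.
- read_state(): the state, without advancing time (a new reading comes with each control period).
- read_camera(name): name is "side" or "top"; returns the picture (420x560x3 uint8, red, green, blue); there is no depth.
- camera_params(name): a dict with "fov_y" (degrees; the focal length in pixels is half the picture's height over the tangent of half this angle, whatever the lens; pixels are square), "cx", "cy" (the principal point, pixels), "position" and "rotation" of the camera in the world. Camera axes: x right, y down, z forward; pixel columns grow to the right and rows downward; lengths in m; the calibration is good to about 2 mm. A picture is of the moment at which its call begins. camera_params takes no time and is no camera call.
- close_job(): hands the job in, once; it reports no verdict.
Trained networks look in the newest picture that a camera, given by its name, has taken for a name from the list of things; names that differ only in an ending like _2 or _b are one class to them, and where a whole thing is asked for, a point or a joint stands for the part that bears it (a point fixed in the world has none). Each returns a list of dicts, best first, with "confidence" (0 to 1); they miss things now and then, are a little off and sometimes report something else, mostly with a low value. They report only what shows in the picture. A call takes as long as a camera call.
- silhouettes(camera, query): "region" (420x560 bool, what is visible of it) and "pixel" ([column, row] in pixels, amid what is visible of it).
- tip_of(camera, query): "pixel" ([column, row] in pixels: a listed point, or the origin of a listed thing).
The state is a dict: "t": time; "q": joint angles; "dq": joint speeds; "joint_torque": joint torques, N m; "tool_pos": TCP position; "orientation": TCP orientation; "force": force on the tool from outside, world axes, zero at the start; "wrist_torque": the same for the moment, N m; "opening": finger opening in m.
Only numpy, scipy, OpenCV 4.12 (cv2) and the standard library are available. Lean on these libraries where they do the work, as an engineer would, in place of code of your own. Each camera call takes 0.05 s, during which the arm holds its last target.

## Task

The small white culture chamber stands open. First prove its door interlock by hand: press the orange roller of the limit switch down until it clicks and let it spring back up. Then lower the door without slamming it and, bearing it down onto its gasket so that the latch can catch, turn the black T-handle clockwise all the way home to draw the door tight, never forcing the handle where it butts; leave the things on the bench where they stand.

Things in the scene. Friction and masses are not known exactly. Their poses are not given: they have to be found in the camera images.
- chamber: white sealed box fixed to the bench, 250 (its x) x 260 (its y) x 130 mm high, walls 12 mm, open on top. Origin at the centre of its underside; its -x side is the front (towards the robot), +y its left side, z up. Its door is hinged along the rear top edge.
- hinge (a point): middle of the door's hinge line (along the chamber's y) at the chamber's rear top edge: chamber frame (125, 0, 134) mm, level with the shut door's underside. Its axes are those of the chamber.
- door (a joint): door angle (rad) about the hinge line: 0 = drawn tight, 0.03 to 0.045 = lying loose on the gasket, 0.9 to 1.05 at the start (open, front edge up), limit 1.15. White panel 252 mm long from the hinge forwards, 274 wide, 14 thick, 0.85 kg, smoked window near the hinge. A friction hinge with balance spring holds it open; lower down it may sink slowly by itself.
- door_front (a point): middle of the front edge of the door's outer (upper) face, 252 mm from the hinge line; moves with the door; x runs from front to hinge, z out of the outer face. At the front right corner a steel striker reaches 38 mm beyond the right edge, its foot 12 mm below the door's underside: it comes down on the switch roller as the door shuts.
- gasket_top (a point): middle of the top of the black rubber gasket strip on the front rim, 242 mm in front of the hinge line; 240 mm long, free height 14 mm, squeezed to 4 mm when the door is tight. Springy: about 2.2 N per mm for the whole strip, 22 N when the door is tight.
- handle (a point): centre of the T-bar: black, 90 mm long, 16 wide, 16 high, on a 13 mm round stem whose axis is square to the door, 175 mm in front of the hinge line and midway across the door. The bar's centre is 34 mm above the door's outer face (26 mm free under the bar). A flat steel rosette 40 mm across lies under it (1 mm). Moves with the door.
- latch (a joint): T-handle angle (rad): 0 to 0.3 at the start, grows turning clockwise (seen from above, door shut), stop at 2.3 = fully home. At 2.3 the bar lies along the chamber's y; at v it is 2.3 - v counter-clockwise from that. Turns freely with 0.1 Nm, needs up to 0.6 Nm while drawing the door in; stays where it is left.
- keeper: steel keeper plate fixed inside the chamber's front wall, origin at the middle of its flat underside; it reaches 25 mm inwards, and its underside is a ramp that falls 3.7 mm from its right end to the middle. Hidden once the door is shut.
- pawl: steel pawl under the door, 60 mm long from the handle's axis, turns with the handle, points to the front when home. At latch 1.3 it meets the keeper: with the door loose it butts there and must not be forced (over 25 N on the pawl, 35 N or so on the bar). With the door borne down to 0.016 rad (13 to 17 N on it near the handle) it slips under; from latch 1.7 it holds the door and draws it in.
- roller (a point): centre of the orange roller of the limit switch: 18 mm across, 11 wide, axle along the chamber's y, at the front end of a 40 mm steel lever pivoted on a grey housing outside the chamber's right (-y) wall near the front corner. At rest it is 38 mm outside that wall, 127 mm above the bench, in front of its pivot.
- switch_lever (a joint): lever angle (rad): 0 at rest (roller up), grows as the roller is pressed down; clicks at 0.30 (roller 12 mm down), stop at 0.75 (28 mm down). Takes 0.5 to 3 N and springs back to 0 when let go. The shut door's striker holds it near 0.35 once the door is drawn tight.
- dishes_mid (a point): middle of a stack of three pale culture dishes, 60 mm across and 42 mm high, loose on the bench: to be left alone.
- media_mid (a point): middle of an amber bottle with a blue cap, 48 mm across and 95 mm high, loose on the bench: to be left alone.
- tips_mid (a point): middle of a blue tip box with a pale lid, 85 x 120 x 67 mm high, loose on the bench: to be left alone.

How it is judged:
By the outcome, as a careful person would: the job done as asked, in the order asked, and still so for the second after the job is handed in, with the robot touching nothing.
It also fails if it takes over 58 s, if anything falls off the work surface, if the arm or the gripper's body presses on something with over 40 N, if the wrist force passes 120 N, or if a joint passes its speed limit or range.

## Working session

There is one attempt and no reset: what is moved stays moved. The work goes in short steps, Python scripts to look and compute and a shell command to move; the robot and the scene stay as the last step left them, time stands still between calls to the robot, and variables do not carry over. Pictures are saved under pics/ and viewed, and the job is handed in when it is done.

```bash
ls; mkdir -p pics; python3 - <<'E'
from plant import *
import cv2
s=read_state();print(s)
for c in("side","top"):
    im=read_camera(c);cv2.imwrite(f"pics/{c}0.png",im[:,:,::-1]);print(c,camera_params(c))
    for q in ("roller","handle","hinge","door_front","gasket_top","dishes_mid","media_mid","tips_mid","chamber"):
        print(c,q,[(r['pixel'],round(r['confidence'],2)) for r in tip_of(c,q)[:2]])
print(tip_reach() if callable(tip_reach) else tip_reach, read_state()['t'])
E
```

```text
pics
{'t': 0.0, 'q': array([ 1.09158548e+00,  1.31142254e-01,  1.48924102e+00, -2.21896937e-05,
        1.52299160e+00, -8.53822374e-02]), 'dq': array([-0.00058429, -0.00012302, -0.00122939, -0.0001681 , -0.00071538,
        0.00101235]), 'joint_torque': array([ 2.15081136e-04, -5.59832704e+01, -4.91752195e+01,  7.69208092e-02,
        3.52566631e-02, -9.47326544e-05]), 'tool_pos': array([0.22996742, 0.55360474, 0.22861973]), 'orientation': array([-6.14539536e-01, -3.08041441e+00,  2.69797710e-03]), 'force': array([-0.20748065,  0.22764288, -0.30006582]), 'wrist_torque': array([-0.00974833,  0.02032874,  0.01170379]), 'opening': 0.09324306524518128}
side {'fov_y': 53.904994409147726, 'cx': 276.3174108469525, 'cy': 210.75076875198062, 'position': array([ 0.69338582, -0.7740551 ,  0.89742729]), 'rotation': array([-2.3504655 , -0.17006249,  0.04275914])}
side roller [([225.7, 244.1], 0.56)]
side handle [([311.4, 147.4], 0.72)]
side hinge [([329.2, 202.6], 0.67)]
side door_front [([284.1, 131.3], 0.74)]
side gasket_top [([240.5, 186.9], 0.79)]
side dishes_mid [([236.6, 366.2], 0.7), ([325.2, 205.2], 0.4)]
side media_mid [([267.7, 143.8], 0.81), ([311.0, 145.6], 0.64)]
side tips_mid [([318.6, 153.8], 0.7)]
side chamber [([278.6, 231.9], 0.91)]
top {'fov_y': 57.007562226338976, 'cx': 279.7598517262043, 'cy': 212.54727666093876, 'position': array([0.45426195, 0.003848  , 1.09161499]), 'rotation': array([-2.11111901,  2.16499118, -0.15377411])}
top roller [([337.3, 255.1], 0.44)]
top handle [([266.3, 164.5], 0.55)]
top hinge [([272.8, 160.2], 0.86), ([421.4, 228.6], 0.65)]
top door_front [([267.2, 189.9], 0.65)]
top gasket_top [([267.1, 254.0], 0.65), ([272.8, 157.6], 0.16)]
top dishes_mid [([420.6, 228.3], 0.64)]
top media_mid [([138.7, 245.7], 0.81)]
top tips_mid [([151.3, 188.2], 0.79), ([136.6, 247.8], 0.41)]
top chamber [([274.5, 218.4], 0.71)]
0.011 1.0
```

View pics/side0.png

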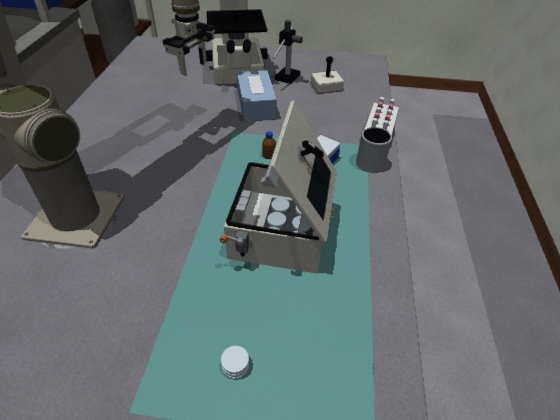

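View pics/top0.png

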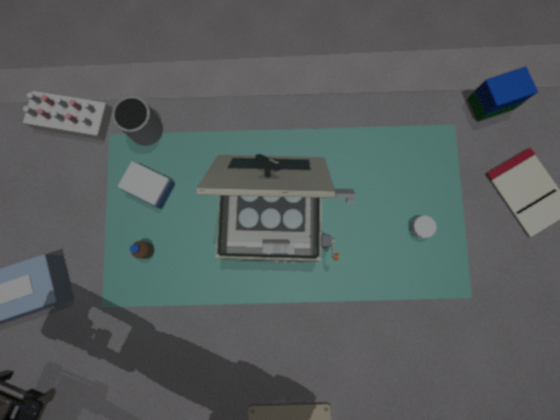

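```bash
cat > h.py <<'E'
import numpy as np,cv2
from scipy.optimize import least_squares
from scipy.spatial.transform import Rotation as R
from plant import *
P={c:camera_params(c) for c in("side","top")}
def proj(c,X):
    p=P[c];M=R.from_rotvec(p['rotation']).as_matrix();X=np.atleast_2d(X)
    q=(X-p['position'])@M;f=210/np.tan(np.radians(p['fov_y']/2))
    return np.c_[p['cx']+f*q[:,0]/q[:,2],p['cy']+f*q[:,1]/q[:,2]]
def door(d,o,z,th): # d ahead of hinge, o lateral y, z above underside
    return np.array([.125-d*np.cos(th)+z*np.sin(th),o,.134+d*np.sin(th)+z*np.cos(th)])
def W(p,L):
    c,s=np.cos(p[2]),np.sin(p[2]);L=np.atleast_2d(L)
    return np.c_[p[0]+c*L[:,0]-s*L[:,1],p[1]+s*L[:,0]+c*L[:,1],L[:,2]]
def pts(p):
    th=p[3];return dict(roller=(p[4],-.168,.127),hinge=(.125,0,.134),door_front=door(.252,0,.014,th),gasket_top=(-.117,0,.144),handle=door(.175,0,.048,th),chamber=(0,0,0))
E
python3 - <<'E'
from h import *
obs={'side':dict(roller=(225.7,240.5),handle=(311.4,147.4),hinge=(329.2,202.6),door_front=(284.1,131.3),gasket_top=(240.5,186.9),chamber=(278.6,231.9)),
'top':dict(roller=(336.5,255.5),handle=(266.3,164.5),hinge=(272.8,160.2),door_front=(267.2,189.9),gasket_top=(267.1,254),chamber=(274.5,218.4))}
def res(p):
    P_=pts(p);r=[]
    for c in obs:
        for k,v in obs[c].items(): r+=list(proj(c,W(p,P_[k]))[0]-v)
    return np.array(r)
s=least_squares(res,[.5,0,0,1,-.13],loss='soft_l1',f_scale=1.5);p=s.x;print(p.round(4))
r=res(p).reshape(-1,2);i=0
for c in obs:
    for k in obs[c]: print(c,k,r[i].round(1),W(p,pts(p)[k])[0].round(4));i+=1
np.save('p0.npy',p)
for c in obs:
    im=cv2.imread(f'pics/{c}0.png')
    im=cv2.resize(im,None,fx=3,fy=3,interpolation=cv2.INTER_CUBIC)
    def poly(L,col):
        q=(proj(c,W(p,L))+.5)*3
        cv2.polylines(im,[q.astype(int)],True,col,1)
    for z in(0,.13):poly([(a,b,z) for a,b in((-.125,-.13),(.125,-.13),(.125,.13),(-.125,.13))],(0,0,255))
    poly([door(d,o,.014,p[3]) for d,o in((0,-.137),(.252,-.137),(.252,.137),(0,.137))],(0,255,0))
    for k,v in pts(p).items():
        q=(proj(c,W(p,v))[0]+.5)*3;cv2.circle(im,tuple(q.astype(int)),4,(255,0,255),1)
    x0,y0=(600,300) if c=='side' else (540,400)
    cv2.imwrite(f'pics/{c}0o.png',im[y0:y0+520,x0:x0+560])
E
```

```text
[ 0.6127  0.0345 -0.0551  0.9871 -0.1105]
side roller [-0.7 -1.1] [ 0.4931 -0.1272  0.127 ]
side handle [0.7 2.1] [0.6812 0.0307 0.3065]
side hinge [-1.3  2.2] [0.7375 0.0276 0.134 ]
side door_front [-0.6 -1.7] [0.6105 0.0346 0.352 ]
side gasket_top [-1.1  2.2] [0.4959 0.0409 0.144 ]
side chamber [ 1.7 -0.5] [0.6127 0.0345 0.    ]
top roller [-0.2 -0.8] [ 0.4931 -0.1272  0.127 ]
top handle [ 2.  -1.8] [0.6812 0.0307 0.3065]
top hinge [-1.1 -0.1] [0.7375 0.0276 0.134 ]
top door_front [-1.1  1.4] [0.6105 0.0346 0.352 ]
top gasket_top [1.2 1. ] [0.4959 0.0409 0.144 ]
top chamber [-2.8 -2.5] [0.6127 0.0345 0.    ]
```

View pics/side0o.png

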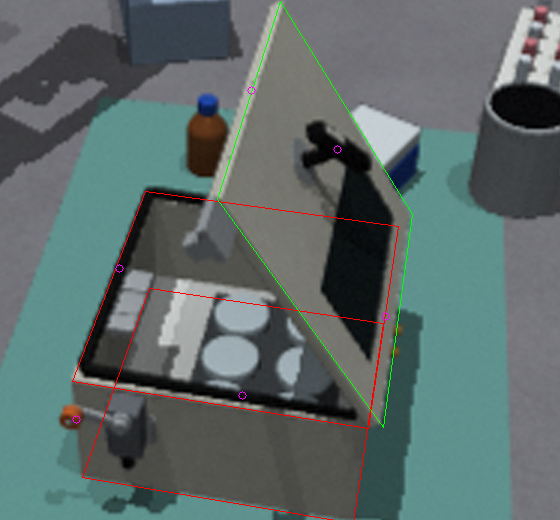

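View pics/top0o.png

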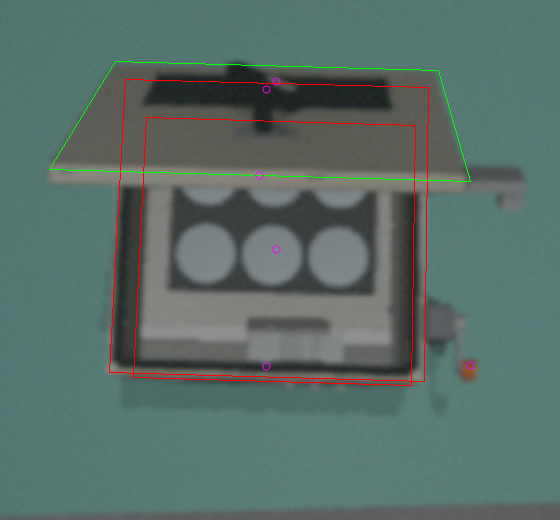

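```bash
cat >> h.py <<'E'
def st():
    s=read_state();M=R.from_rotvec(s['orientation']).as_matrix()
    print('t',round(s['t'],2),'pos',s['tool_pos'].round(4),'F',s['force'].round(1),'Tq',s['wrist_torque'].round(2),'op',round(s['opening'],4))
    print('x_ax',M[:,0].round(3),'y_ax',M[:,1].round(3),'z',M[:,2].round(3),'q',s['q'].round(2));return s,M
def to(target):
    s,M=st();d=M.T@(np.array(target)-s['tool_pos']);print('tool shift to',np.round(target,4),d.round(4))
E
python3 -c "
from h import *
to([.493,-.127,.16]);print(tip_reach)"; python3 -m creep --help | head -20; python3 - <<'E'
from h import *
for c in P:
    for q in ("media_mid","dishes_mid","tips_mid"):
        pass
    M=R.from_rotvec(P[c]['rotation']).as_matrix()
    for n,px,z in ({'top':[('media',(138.7,247.7),.05),('dish',(424,227),.02),('tips',(147,188),.035)]}).get(c,[]):
        f=210/np.tan(np.radians(P[c]['fov_y']/2));v=M@np.array([(px[0]-P[c]['cx'])/f,(px[1]-P[c]['cy'])/f,1]);o=P[c]['position'];print(n,o+v*(z-o[2])/v[2])
E
```

```text
t 1.0 pos [0.2302 0.5541 0.2297] F [ 0.5 -0.5  1.2] Tq [ 0.03  0.02 -0.05] op 0.0931
x_ax [-0.923  0.384  0.   ] y_ax [0.384 0.923 0.   ] z [ 0.  0. -1.] q [ 1.09  0.13  1.49  0.    1.52 -0.09]
tool shift to [ 0.493 -0.127  0.16 ] [-0.504  -0.5282  0.0696]
0.011
media [0.52818206 0.39380364 0.05      ]
dish [ 0.56781039 -0.38821656  0.02      ]
tips [0.69575093 0.38126954 0.035     ]invalid input: not JSON, or not a number
```

```bash
python3 -m creep '[[-0.028,-0.0293,0,0,255],[-0.028,-0.0293,0,0,255],[-0.028,-0.0293,0,0,255],[-0.028,-0.0293,0,0,255],[-0.028,-0.0293,0,0,255],[-0.028,-0.0293,0,0,255],[-0.028,-0.0293,0,0,255],[-0.028,-0.0293,0,0,255],[-0.028,-0.0293,0,0,255]]' 40 ; python3 -m creep '[[-0.028,-0.0293,0,0,255],[-0.028,-0.0293,0,0,255],[-0.028,-0.0293,0,0,255],[-0.028,-0.0293,0,0,255],[-0.028,-0.0293,0,0,255],[-0.028,-0.0293,0,0,255],[-0.028,-0.0293,0,0,255],[-0.028,-0.0293,0,0,255],[-0.028,-0.0293,0,0,255],[0,0,0,-0.115,255],[0,0,0,-0.115,255],[0,0,0,-0.115,255]]'; python3 -c "
from h import *
to([.490,-.129,.17])"
```

```text
t: 1.75
tool_pos: [0.362, 0.2122, 0.2299]
orientation: [0.614, 3.08, 0.001]
force: [1.0, 0.3, -0.1]
opening: 0.0376
t: 2.75
tool_pos: [0.4932, -0.1274, 0.2293]
orientation: [-0.071, -3.14, -0.001]
force: [-0.4, 0.9, 0.8]
opening: 0.0006
t 2.75 pos [ 0.4932 -0.1274  0.2293] F [-0.4  0.9  0.8] Tq [0.04 0.   0.02] op 0.0006
x_ax [-0.999  0.045  0.001] y_ax [0.045 0.999 0.   ] z [-0.001  0.    -1.   ] q [-0.35 -0.12  1.74  0.    1.52 -1.88]
tool shift to [ 0.49  -0.129  0.17 ] [ 0.0031 -0.0018  0.0593]
```

```bash
python3 -m creep '[[0.003,-0.002,0.02,0,255],[0,0,0.025,0,255],[0,0,0.02,0,255],[0,0,0.004,0,255],[0,0,0,0,255]]'; python3 - <<'E'
from h import *
st()
a=read_camera('side');b=read_camera('top')
f=lambda im,x,y:cv2.resize(im[y:y+100,x:x+100,::-1],(400,400),interpolation=cv2.INTER_CUBIC)
cv2.imwrite('pics/r1.png',np.hstack([f(a,180,180),f(b,290,200)]))
E
```

```text
t: 3.17
tool_pos: [0.489, -0.1278, 0.1591]
orientation: [-0.077, -3.137, -0.002]
force: [-0.2, 0.3, 0.5]
opening: 0.0002
t 3.17 pos [ 0.489  -0.1278  0.1591] F [-0.2  0.3  0.5] Tq [ 0.03 -0.02 -0.01] op 0.0002
x_ax [-0.999  0.049  0.003] y_ax [0.049 0.999 0.001] z [-0.003  0.001 -1.   ] q [-0.36 -0.08  1.83  0.    1.39 -1.88]
```

View pics/r1.png

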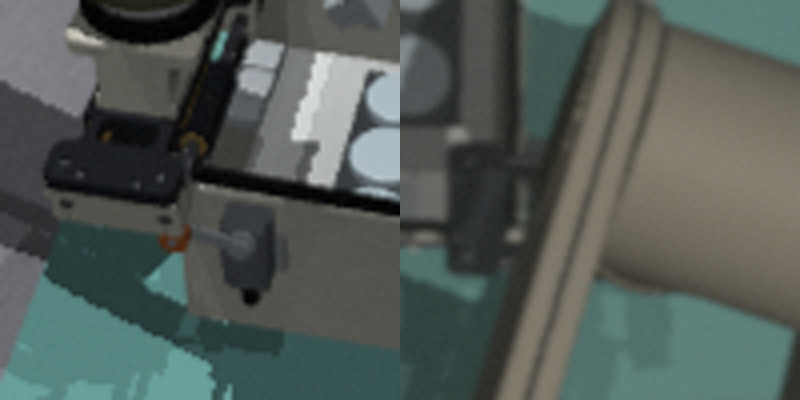

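```bash
python3 -m creep '[[0,0,0.006,0,255],[0,0,0.006,0,255],[0,0,0.004,0,255],[0,0,0,0,255]]'; python3 -m creep '[[0,0,0.003,0,255],[0,0,0.003,0,255],[0,0,0.003,0,255],[0,0,0.003,0,255],[0,0,0.003,0,255],[0,0,0,0,255],[0,0,0,0,255]]';python3 - <<'E'
from h import *
st()
a=read_camera('side')
f=lambda im,x,y:cv2.resize(im[y:y+100,x:x+100,::-1],(500,500),interpolation=cv2.INTER_CUBIC)
cv2.imwrite('pics/r2.png',f(a,180,180))
E
```

```text
t: 3.6
tool_pos: [0.4898, -0.1281, 0.1438]
orientation: [-0.077, -3.14, -0.0]
force: [-0.1, 0.3, 0.3]
opening: 0.0004
t: 4.18
tool_pos: [0.4901, -0.1282, 0.1295]
orientation: [-0.077, -3.14, -0.0]
force: [-0.3, -0.1, 1.8]
opening: 0.001
t 4.18 pos [ 0.4901 -0.1282  0.1295] F [-0.3 -0.1  1.8] Tq [0.04 0.22 0.06] op 0.001
x_ax [-0.999  0.049  0.   ] y_ax [0.049 0.999 0.   ] z [-0.  0. -1.] q [-0.36 -0.05  1.86 -0.    1.33 -1.88]
```

View pics/r2.png

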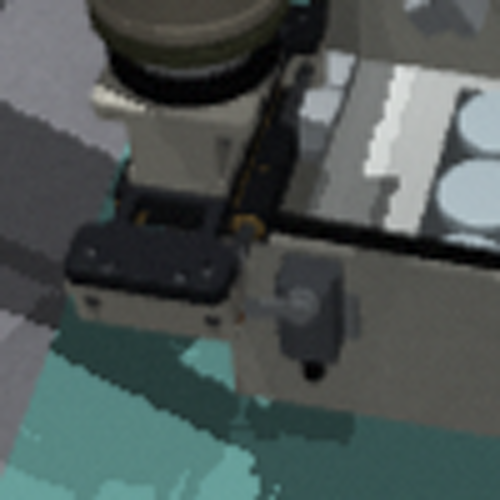

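```bash
python3 -m creep '[[0,0,0.003,0,255],[0,0,0,0,255]]'; python3 -m creep '[[0,0,-0.004,0,255],[0,0,-0.006,0,255],[0,0,-0.01,0,255],[0,0,-0.02,0,255],[0,0,-0.03,0,255],[0,0,-0.03,0,255],[0.02,0,-0.03,0,255],[0.03,0,-0.03,0,255]]';python3 - <<'E'
from h import *
st()
a=read_camera('side')
f=lambda im,x,y:cv2.resize(im[y:y+100,x:x+100,::-1],(500,500),interpolation=cv2.INTER_CUBIC)
cv2.imwrite('pics/r3.png',f(a,180,180))
E
```

```text
t: 4.4
tool_pos: [0.4904, -0.1282, 0.1265]
orientation: [0.077, 3.14, -0.0]
force: [0.4, -0.0, 1.4]
opening: 0.0005
t: 5.07
tool_pos: [0.4408, -0.1255, 0.2881]
orientation: [0.075, 3.14, 0.0]
force: [1.0, -2.4, 0.5]
opening: 0.0006
t 5.07 pos [ 0.4408 -0.1255  0.2881] F [ 1.  -2.4  0.5] Tq [-0.03  0.01  0.  ] op 0.0006
x_ax [-0.999  0.048 -0.   ] y_ax [0.048 0.999 0.   ] z [ 0.  0. -1.] q [-0.39 -0.28  1.77  0.    1.65 -1.91]
```

View pics/r3.png

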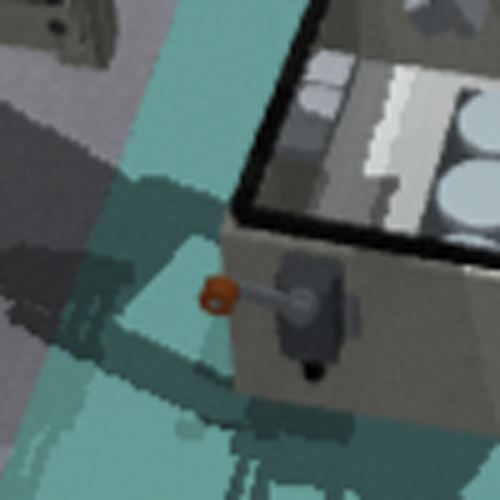

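```bash
python3 - <<'E'
from h import *
p=np.load('p0.npy')
prev=None
for th in np.r_[1.03,.987,np.arange(.92,0.03,-.06),.04,.016]:
    C=door(.235,.03,.014,th)+[.0075,0,.011];w=W(p,C)[0]
    print(round(th,3),w.round(4), 'shift tool', None if prev is None else np.round([-(C-prev)[0],0,-(C-prev)[2]],4)); prev=C
C=door(.235,.03,.014,1.03)+[.012,0,.011];w=W(p,C)[0]
to([w[0],w[1],.43]);to(w+[0,0,.01])
E
```

```text
1.03 [0.6379 0.0632 0.3537] shift tool None
0.987 [0.629  0.0636 0.3488] shift tool [0.0089 0.     0.0049]
0.92 [0.6156 0.0644 0.3404] shift tool [0.0134 0.     0.0083]
0.86 [0.6042 0.065  0.3322] shift tool [0.0115 0.     0.0082]
0.8 [0.5932 0.0656 0.3233] shift tool [0.011  0.     0.0089]
0.74 [0.5828 0.0662 0.3138] shift tool [0.0104 0.     0.0095]
0.68 [0.573  0.0667 0.3037] shift tool [0.0098 0.     0.0101]
0.62 [0.5638 0.0672 0.2929] shift tool [0.0092 0.     0.0107]
0.56 [0.5553 0.0677 0.2817] shift tool [0.0085 0.     0.0112]
0.5 [0.5475 0.0681 0.27  ] shift tool [0.0079 0.     0.0117]
0.44 [0.5403 0.0685 0.2578] shift tool [0.0071 0.     0.0122]
0.38 [0.5339 0.0689 0.2452] shift tool [0.0064 0.     0.0126]
0.32 [0.5283 0.0692 0.2322] shift tool [0.0056 0.     0.013 ]
0.26 [0.5235 0.0695 0.2189] shift tool [0.0048 0.     0.0133]
0.2 [0.5195 0.0697 0.2054] shift tool [0.004  0.     0.0135]
0.14 [0.5163 0.0699 0.1917] shift tool [0.0032 0.     0.0138]
0.08 [0.5139 0.07   0.1777] shift tool [0.0024 0.     0.0139]
0.04 [0.5128 0.07   0.1684] shift tool [0.0011 0.     0.0093]
0.016 [0.5123 0.0701 0.1628] shift tool [0.0005 0.     0.0056]
t 5.12 pos [ 0.4388 -0.1262  0.2959] F [ 4.2 -1.5  6.1] Tq [-0.04 -0.15  0.03] op 0.0004
x_ax [-0.999  0.048 -0.007] y_ax [ 0.048  0.999 -0.004] z [ 0.007 -0.004 -1.   ] q [-0.39 -0.29  1.77 -0.    1.66 -1.91]
tool shift to [0.6423 0.0629 0.43  ] [-0.1952  0.1982 -0.1334]
t 5.12 pos [ 0.4388 -0.1262  0.2959] F [ 4.2 -1.5  6.1] Tq [-0.04 -0.15  0.03] op 0.0004
x_ax [-0.999  0.048 -0.007] y_ax [ 0.048  0.999 -0.004] z [ 0.007 -0.004 -1.   ] q [-0.39 -0.29  1.77 -0.    1.66 -1.91]
tool shift to [0.6423 0.0629 0.3637] [-0.1947  0.1984 -0.0671]
```

```bash
python3 -m creep '[[0,0,-0.033,0,255],[0,0,-0.033,0,255],[0,0.022,-0.033,0,255],[0,0.022,-0.033,0,255],[-0.02,0.026,0,0,255],[-0.025,0.026,0,0,255],[-0.025,0.026,0,0,255],[-0.025,0.026,0,0,255],[-0.025,0.025,0,0,255],[-0.025,0.025,0,0,255],[-0.025,0,0,0,255],[-0.02,0,0,0,255]]'; python3 - <<'E'
from h import *
to([.6423,.0629,.38])
a=read_camera('side')
cv2.imwrite('pics/d1.png',cv2.resize(a[60:260,160:400,::-1],None,fx=3,fy=3))
E
```

```text
t: 6.12
tool_pos: [0.6412, 0.0647, 0.4182]
orientation: [-0.072, -3.14, -0.0]
force: [-0.3, -0.4, 0.2]
opening: 0.0003
t 6.12 pos [0.6412 0.0647 0.4182] F [-0.3 -0.4  0.2] Tq [-0.    0.01  0.02] op 0.0003
x_ax [-0.999  0.046  0.   ] y_ax [0.046 0.999 0.   ] z [-0.  0. -1.] q [ 0.02  0.27  1.    0.    1.88 -1.5 ]
tool shift to [0.6423 0.0629 0.38  ] [-0.0012 -0.0017  0.0382]
```

View pics/d1.png

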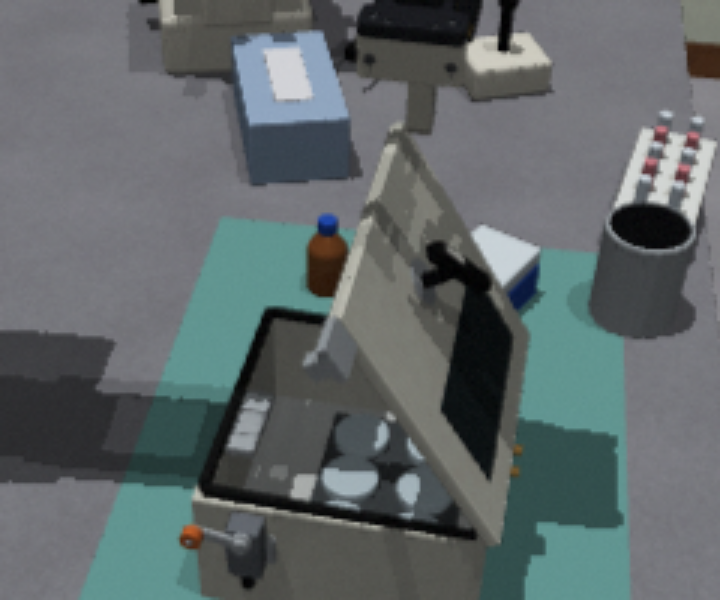

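```bash
python3 -m creep '[[-0.001,-0.002,0.015,0,255],[0,0,0.015,0,255],[0,0,0.015,0,255],[0,0,0.01,0,255],[0,0,0.005,0,255],[0,0,0.003,0,255],[0,0,0,0,255]]'; python3 -m creep '[[0.005,0,0.003,0,255],[0.005,0,0.004,0,255],[0.005,0,0.003,0,255],[0.005,0,0.003,0,255],[0.005,0,0.003,0,255]]'; python3 -c "
from h import *
st()"
```

```text
t: 6.75
tool_pos: [0.6409, 0.0607, 0.3552]
orientation: [-0.077, -3.14, -0.0]
force: [-0.5, 0.1, 0.5]
opening: 0.0005
t: 7.17
tool_pos: [0.6156, 0.062, 0.3392]
orientation: [0.077, 3.14, 0.0]
force: [1.0, -0.1, 0.6]
opening: 0.0008
t 7.17 pos [0.6156 0.062  0.3392] F [ 1.  -0.1  0.6] Tq [ 0.08 -0.05 -0.01] op 0.0008
x_ax [-0.999  0.049 -0.001] y_ax [0.049 0.999 0.   ] z [ 0.001  0.    -1.   ] q [ 0.02  0.16  1.25  0.    1.72 -1.5 ]
```

```bash
python3 -m creep '[[0.006,0,0.004,0,255],[0.0055,0,0.004,0,255],[0.0055,0,0.0045,0,255],[0.0055,0,0.0045,0,255],[0.005,0,0.0047,0,255],[0.005,0,0.0048,0,255],[0.005,0,0.005,0,255],[0.0048,0,0.005,0,255]]'; python3 - <<'E'
from h import *
st()
a=read_camera('side')
cv2.imwrite('pics/d2.png',cv2.resize(a[60:260,160:400,::-1],None,fx=3,fy=3))
E
```

```text
t: 7.83
tool_pos: [0.5733, 0.064, 0.302]
orientation: [-0.077, -3.14, 0.0]
force: [1.2, -1.1, -0.2]
opening: 0.0005
t 7.83 pos [0.5733 0.064  0.302 ] F [ 1.2 -1.1 -0.2] Tq [ 0.02 -0.01  0.06] op 0.0005
x_ax [-0.999  0.049  0.   ] y_ax [ 0.049  0.999 -0.   ] z [-0. -0. -1.] q [ 0.02  0.05  1.44 -0.    1.65 -1.5 ]
```

View pics/d2.png

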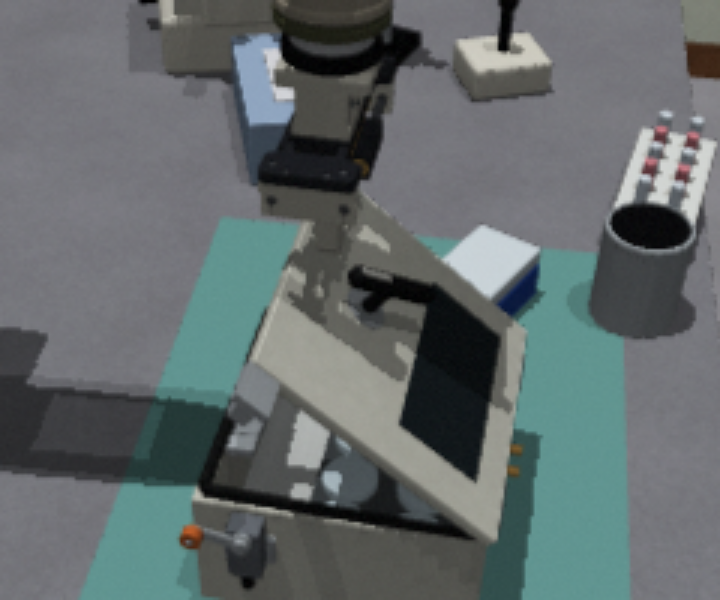

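```bash
python3 -m creep '[[0.0046,0,0.0053,0,255],[0.0046,0,0.0054,0,255],[0.0043,0,0.0056,0,255],[0.0042,0,0.0056,0,255],[0.004,0,0.0058,0,255],[0.0039,0,0.0059,0,255],[0.0036,0,0.006,0,255],[0.0035,0,0.0061,0,255],[0.0032,0,0.0063,0,255],[0.0032,0,0.0063,0,255],[0.0028,0,0.0065,0,255],[0.0028,0,0.0065,0,255]]'; python3 -m creep '[[0.0024,0,0.0066,0,255],[0.0024,0,0.0067,0,255],[0.002,0,0.0067,0,255],[0.002,0,0.0068,0,255],[0.0016,0,0.0069,0,255],[0.0016,0,0.0069,0,255]]'; python3 - <<'E'
from h import *
st()
a=read_camera('side')
cv2.imwrite('pics/d3.png',cv2.resize(a[60:260,160:400,::-1],None,fx=3,fy=3))
E
```

```text
t: 8.88
tool_pos: [0.5289, 0.0661, 0.2306]
orientation: [-0.077, -3.141, 0.0]
force: [-0.0, -0.2, 1.0]
opening: 0.0006
t: 9.38
tool_pos: [0.5171, 0.0667, 0.19]
orientation: [0.077, 3.141, 0.0]
force: [0.4, 0.4, -0.5]
opening: 0.0003
t 9.38 pos [0.5171 0.0667 0.19  ] F [ 0.4  0.4 -0.5] Tq [-0.01  0.02 -0.  ] op 0.0003
x_ax [-0.999  0.049 -0.   ] y_ax [0.049 0.999 0.   ] z [ 0.  0. -1.] q [ 0.03 -0.06  1.76 -0.    1.45 -1.49]
```

View pics/d3.png

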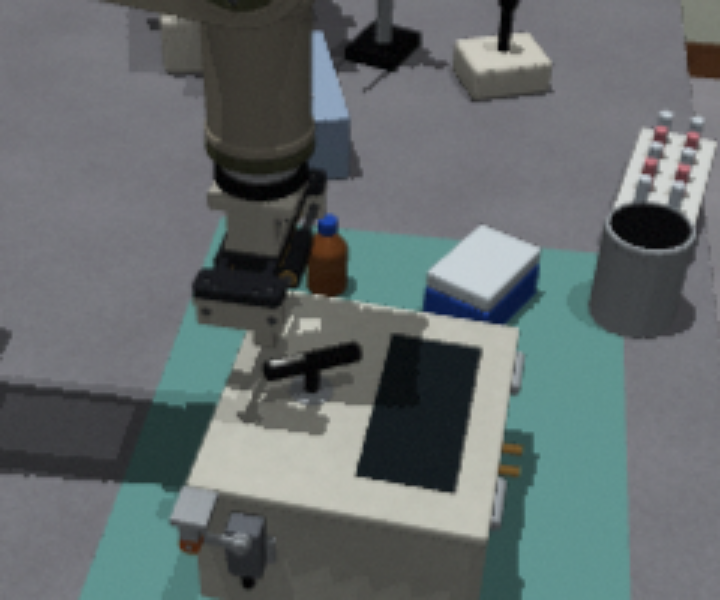

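```bash
python3 -m creep '[[0.001,0,0.004,0,255],[0.0008,0,0.004,0,255],[0.0007,0,0.0035,0,255],[0.0006,0,0.003,0,255],[0.0005,0,0.003,0,255],[0.0003,0,0.002,0,255],[0.0002,0,0.002,0,255],[0,0,0.001,0,255],[0,0,0,0,255]]'; python3 - <<'E'
from h import *
st()
a=read_camera('side')
cv2.imwrite('pics/d4.png',cv2.resize(a[60:260,160:400,::-1],None,fx=3,fy=3))
E
```

```text
t: 10.18
tool_pos: [0.5131, 0.0669, 0.168]
orientation: [-0.077, -3.14, 0.0]
force: [-0.3, 0.3, -0.6]
opening: 0.0005
t 10.18 pos [0.5131 0.0669 0.168 ] F [-0.3  0.3 -0.6] Tq [0.01 0.02 0.02] op 0.0005
x_ax [-0.999  0.049  0.   ] y_ax [ 0.049  0.999 -0.   ] z [-0. -0. -1.] q [ 0.03 -0.06  1.79 -0.    1.41 -1.49]
```

View pics/d4.png

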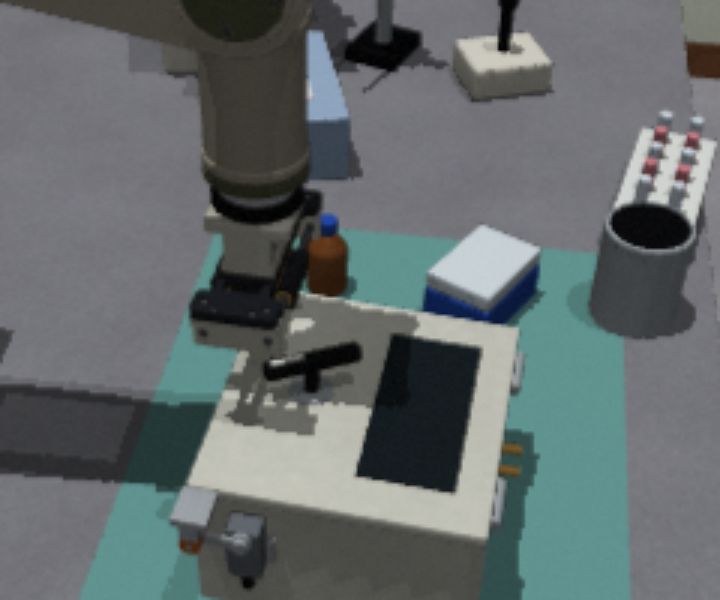

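```bash
python3 -m creep '[[0,0,-0.015,0,0],[0,0,-0.03,0,0],[0.02,0,-0.03,0,0],[0.03,0,-0.03,0,0]]'; python3 - <<'E'
from h import *
st()
a=read_camera('side');print(tip_of('side','handle')[:2]); sl=silhouettes('side','handle')[0]
b=read_camera('top'); print([(r['pixel'],r['confidence']) for r in tip_of('top','handle')[:2]])
cv2.imwrite('pics/d5s.png',a[:,:,::-1]);cv2.imwrite('pics/d5t.png',b[:,:,::-1])
np.save('reg.npy',sl['region']);print(sl['confidence'],sl['pixel'],sl['region'].sum())
p=np.load('p0.npy')
c='side';k=6
im=cv2.resize(a[:,:,::-1],None,fx=k,fy=k,interpolation=cv2.INTER_CUBIC)
for v,col in((0,(0,0,255)),(.3,(0,255,0))):
    th=.038;ang=2.3-v
    for zz in(.056,.040):
        L=[]
        for u,w in((.045,.008),(.045,-.008),(-.045,-.008),(-.045,.008)):
            # along bar dir: +y rotated ccw by ang
            dx,dy=-np.sin(ang),np.cos(ang); nx,ny=-dy,dx
            X=u*dx+w*nx;Y=u*dy+w*ny
            L.append(door(.175-X,Y,zz,th))
        cv2.polylines(im,[((proj(c,W(p,L))+.5)*k).astype(int)],True,col,1)
L=[door(d,o,.014,.038) for d,o in((0,-.137),(.252,-.137),(.252,.137),(0,.137))]
cv2.polylines(im,[((proj(c,W(p,L))+.5)*k).astype(int)],True,(255,0,0),1)
cv2.imwrite('pics/d5o.png',im[140*k:230*k,215*k:345*k])
E
```

```text
t: 10.57
tool_pos: [0.464, 0.0691, 0.2736]
orientation: [-0.077, -3.14, 0.0]
force: [1.3, -0.2, 1.0]
opening: 0.0224
t 10.57 pos [0.464  0.0691 0.2736] F [ 1.3 -0.2  1. ] Tq [ 0.07 -0.    0.03] op 0.0224
x_ax [-0.999  0.049  0.   ] y_ax [ 0.049  0.999 -0.   ] z [-0. -0. -1.] q [ 0.04 -0.24  1.77 -0.    1.62 -1.48]
[{'pixel': [263.9, 176.2], 'confidence': 0.83}]
[([269.2, 226.8], 0.54), ([137.7, 247.9], 0.15)]
0.74 [263.1, 179.1] 261
```

View pics/d5o.png

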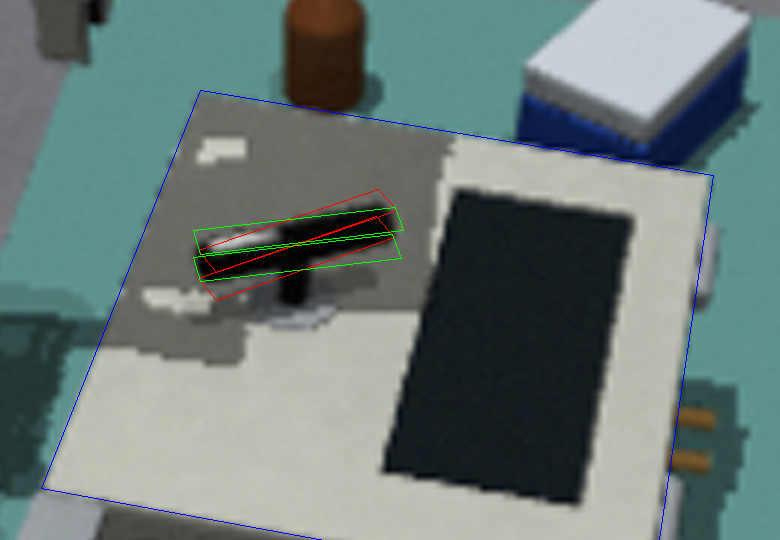

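View pics/d5t.png

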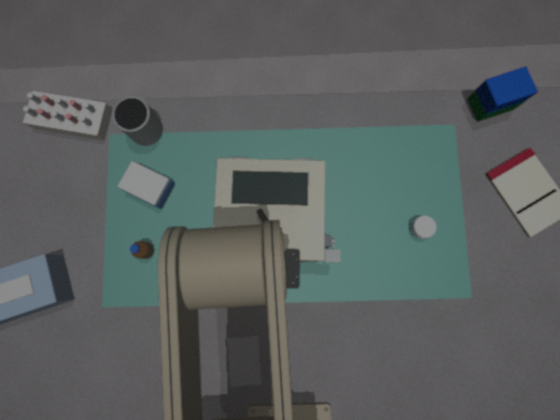

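```bash
python3 -m creep '[[0,0,0,-0.11,100],[0,0,0,-0.11,100],[0,0,0,-0.112,100],[0,0,0,-0.112,100],[0,0,0,-0.112,100],[0,0,0,0,100]]'; python3 - <<'E'
from h import *
p=np.load('p0.npy');h=W(p,door(.175,0,.048,.038))[0];print(h)
a=W(p,door(.175,0,0,.038))[0]
to(h+[0,0,.045]);to(h-[0,0,.008])
E
```

```text
t: 11.32
tool_pos: [0.4634, 0.0692, 0.2706]
orientation: [0.795, -3.036, -0.001]
force: [-0.5, -0.1, 0.1]
opening: 0.0566
[0.56474115 0.03713375 0.18861375]
t 11.32 pos [0.4634 0.0692 0.2706] F [-0.5 -0.1  0.1] Tq [0.06 0.02 0.06] op 0.0566
x_ax [-0.872 -0.49   0.003] y_ax [-0.49   0.872  0.002] z [-0.004 -0.    -1.   ] q [ 0.04 -0.24  1.77 -0.    1.61 -2.04]
tool shift to [0.5647 0.0371 0.2336] [-0.0727 -0.0777  0.0366]
t 11.32 pos [0.4634 0.0692 0.2706] F [-0.5 -0.1  0.1] Tq [0.06 0.02 0.06] op 0.0566
x_ax [-0.872 -0.49   0.003] y_ax [-0.49   0.872  0.002] z [-0.004 -0.    -1.   ] q [ 0.04 -0.24  1.77 -0.    1.61 -2.04]
tool shift to [0.5647 0.0371 0.1806] [-0.0729 -0.0778  0.0896]
```

```bash
python3 -m creep '[[-0.018,-0.0195,0,0,100],[-0.018,-0.0195,0,0,100],[-0.018,-0.0195,0.01,0,100],[-0.0187,-0.0192,0.014,0,100],[0,0,0.014,0,100],[0,0,0.014,0,100],[0,0,0,0,100]]'; python3 - <<'E'
from h import *
p=np.load('p0.npy');h=W(p,door(.175,0,.048,.038))[0]
to(h-[0,0,.008])
a=read_camera('side')
cv2.imwrite('pics/g1.png',cv2.resize(a[110:250,200:350,::-1],None,fx=4,fy=4,interpolation=cv2.INTER_CUBIC))
E
```

```text
t: 11.9
tool_pos: [0.5631, 0.0365, 0.215]
orientation: [0.78, -3.035, -0.004]
force: [-1.1, 0.7, -1.2]
opening: 0.0567
t 11.9 pos [0.5631 0.0365 0.215 ] F [-1.1  0.7 -1.2] Tq [ 0.1   0.01 -0.02] op 0.0567
x_ax [-0.876 -0.482  0.007] y_ax [-0.482  0.876  0.004] z [-0.009  0.    -1.   ] q [-0.03  0.05  1.6   0.    1.5  -2.1 ]
tool shift to [0.5647 0.0371 0.1806] [-0.002  -0.0004  0.0343]
```

View pics/g1.png

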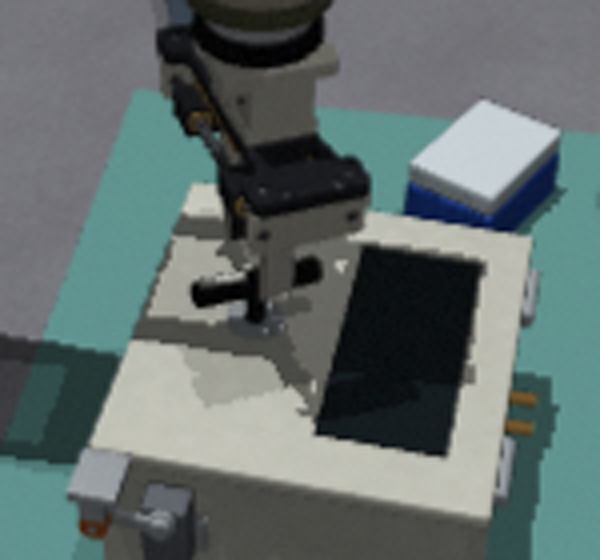

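```bash
python3 -m creep '[[0,0,0.009,0,100],[0,0,0.009,0,100],[0,0,0.009,0,100],[0,0,0.006,0,100],[0,0,0,0,100]]'; python3 -m creep '[[0,0,0,0,200],[0,0,0,0,225],[0,0,0,0,255],[0,0,0,0,255],[0,0,0,0,255],[0,0,0,0,255]]' 10; python3 - <<'E'
from h import *
st()
a=read_camera('side')
cv2.imwrite('pics/g2.png',cv2.resize(a[110:250,200:350,::-1],None,fx=4,fy=4,interpolation=cv2.INTER_CUBIC))
E
```

```text
t: 12.37
tool_pos: [0.564, 0.0368, 0.1858]
orientation: [0.787, -3.039, -0.001]
force: [0.1, 0.3, 0.9]
opening: 0.0562
t: 12.87
tool_pos: [0.5651, 0.0368, 0.1879]
orientation: [-0.788, 3.041, 0.0]
force: [-4.0, 8.1, 1.9]
opening: 0.021
t 12.87 pos [0.5651 0.0368 0.1879] F [-4.   8.1  1.9] Tq [1.78 0.93 0.05] op 0.021
x_ax [-0.874 -0.486 -0.   ] y_ax [-0.486  0.874  0.   ] z [ 0.  0. -1.] q [-0.03  0.06  1.64  0.    1.44 -2.1 ]
```

View pics/g2.png

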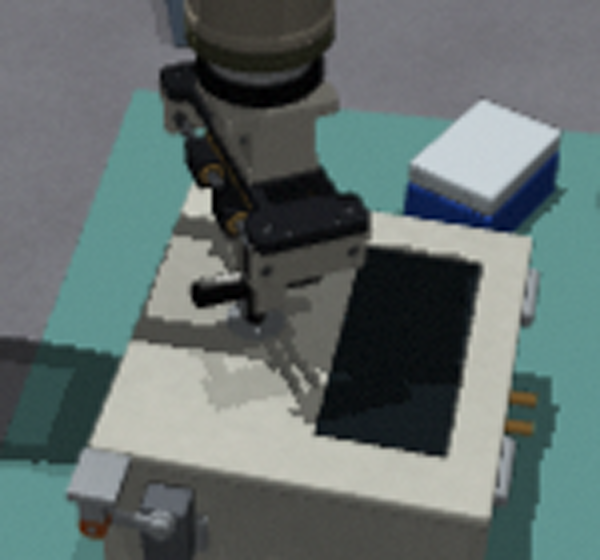

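```bash
python3 -m creep '[[0,0.0015,0,0,255],[0,0.001,0.002,0,255],[0,0,0.002,0,255],[0,0,0,0,255]]'; python3 - <<'E'
from h import *
s,M=st();print('tool F',(M.T@s['force']).round(1),'T',(M.T@s['wrist_torque']).round(2))
E
```

```text
t: 13.25
tool_pos: [0.564, 0.0395, 0.1851]
orientation: [-0.789, 3.04, 0.001]
force: [-3.8, 4.2, 9.3]
opening: 0.0158
t 13.25 pos [0.564  0.0395 0.1851] F [-3.8  4.2  9.3] Tq [0.7  0.84 0.12] op 0.0158
x_ax [-0.874 -0.486 -0.001] y_ax [-0.486  0.874  0.   ] z [ 0.001  0.001 -1.   ] q [-0.02  0.06  1.64  0.    1.44 -2.1 ]
tool F [ 1.3  5.5 -9.3] T [-1.02  0.39 -0.12]
```

```bash
python3 -m creep '[[0,0.001,0,0,255],[0,0,0,0,255],[0,0,0.001,0,255],[0,0,0.001,0,255],[0,0,0,0,255]]' 45; python3 - <<'E'
from h import *
s,M=st();print('tool F',(M.T@s['force']).round(1),'T',(M.T@s['wrist_torque']).round(2))
E
```

```text
t: 13.67
tool_pos: [0.5638, 0.0396, 0.1841]
orientation: [-0.788, 3.04, -0.001]
force: [-7.2, 0.4, 14.0]
opening: 0.0155
t 13.67 pos [0.5638 0.0396 0.1841] F [-7.2  0.4 14. ] Tq [0.13 1.34 0.08] op 0.0155
x_ax [-0.874 -0.486 -0.001] y_ax [-0.486  0.874 -0.001] z [ 0.002 -0.    -1.   ] q [-0.02  0.06  1.65 -0.    1.43 -2.1 ]
tool F [  6.1   3.8 -14. ] T [-0.77  1.1  -0.08]
```

```bash
python3 -m creep '[[0.001,0.001,0,0,255],[0.001,0.0005,0,0,255],[0,0,0,0.03,255],[0,0,0,0.06,255],[0,0,0,0.06,255],[0,0,0,0.06,255],[0,0,0,0,255]]'; cat >> h.py <<'E'
def ft():
    s,M=st();print('tool F',(M.T@s['force']).round(1),'T',(M.T@s['wrist_torque']).round(2),'yaw',round(np.arctan2(M[1,0],M[0,0])%(2*np.pi),3))
E
python3 -c "
from h import *
ft()"
```

```text
t: 14.25
tool_pos: [0.5638, 0.0393, 0.1844]
orientation: [-0.457, 3.101, -0.004]
force: [6.3, -2.7, 6.7]
opening: 0.0154
t 14.25 pos [0.5638 0.0393 0.1844] F [ 6.3 -2.7  6.7] Tq [-0.4  -0.95 -0.01] op 0.0154
x_ax [-0.957 -0.289 -0.007] y_ax [-0.289  0.957 -0.004] z [ 0.007 -0.001 -1.   ] q [-0.02  0.05  1.65 -0.    1.43 -1.88]
tool F [-5.3 -4.4 -6.7] T [ 0.66 -0.8   0.01] yaw 3.434
```

```bash
python3 -m creep '[[-0.001,-0.001,0.001,0.03,255],[0,0,0,0.06,255],[0,0,0,0.06,255],[0,0,0,0.06,255],[0,0,0,0.03,255],[0,0,0,0,255],[0,0,0,0,255]]'; python3 -c "
from h import *
ft()"
```

```text
t: 14.83
tool_pos: [0.5638, 0.0388, 0.1838]
orientation: [-0.089, 3.135, -0.002]
force: [-2.6, -1.3, 12.7]
opening: 0.0156
t 14.83 pos [0.5638 0.0388 0.1838] F [-2.6 -1.3 12.7] Tq [-0.46  0.45 -0.06] op 0.0156
x_ax [-0.998 -0.057 -0.005] y_ax [-0.057  0.998 -0.002] z [ 0.005 -0.001 -1.   ] q [-0.02  0.06  1.65 -0.    1.43 -1.65]
tool F [  2.6  -1.1 -12.7] T [0.44 0.48 0.06] yaw 3.198
```

```bash
python3 -m creep '[[0,0,0,0.04,255],[0,0,0,0.07,255],[0,0,0,0.07,255],[0,0,0,0.07,255],[0,0,0,0.03,255],[0,0,0,0,255],[0,0,0,0,255]]'; python3 -c "
from h import *
ft()";python3 -m creep '[[0,0,0,0.04,255],[0,0,0,0.07,255],[0,0,0,0.06,255],[0,0,0,0.03,255],[0,0,0,0,255],[0,0,0,0,255]]'; python3 - <<'E'
from h import *
ft()
a=read_camera('side')
cv2.imwrite('pics/g3.png',cv2.resize(a[110:250,200:350,::-1],None,fx=4,fy=4,interpolation=cv2.INTER_CUBIC))
E
```

```text
t: 15.42
tool_pos: [0.5638, 0.0383, 0.1838]
orientation: [0.35, 3.117, -0.002]
force: [-2.8, -2.6, 14.3]
opening: 0.0157
t 15.42 pos [0.5638 0.0383 0.1838] F [-2.8 -2.6 14.3] Tq [-0.9   0.58 -0.05] op 0.0157
x_ax [-0.975  0.222 -0.005] y_ax [ 0.222  0.975 -0.001] z [ 0.005 -0.002 -1.   ] q [-0.02  0.06  1.65 -0.    1.43 -1.37]
tool F [  2.1  -3.2 -14.3] T [1.01 0.36 0.04] yaw 2.918
t: 15.92
tool_pos: [0.5637, 0.038, 0.1837]
orientation: [0.66, 3.067, -0.002]
force: [-3.2, -4.3, 14.5]
opening: 0.0154
t 15.92 pos [0.5637 0.038  0.1837] F [-3.2 -4.3 14.5] Tq [-1.16  0.6  -0.  ] op 0.0154
x_ax [-0.912  0.411 -0.005] y_ax [ 0.411  0.912 -0.   ] z [ 0.005 -0.003 -1.   ] q [-0.02  0.06  1.65 -0.    1.43 -1.17]
tool F [  1.1  -5.2 -14.5] T [ 1.3   0.07 -0.  ] yaw 2.718
```

View pics/g3.png

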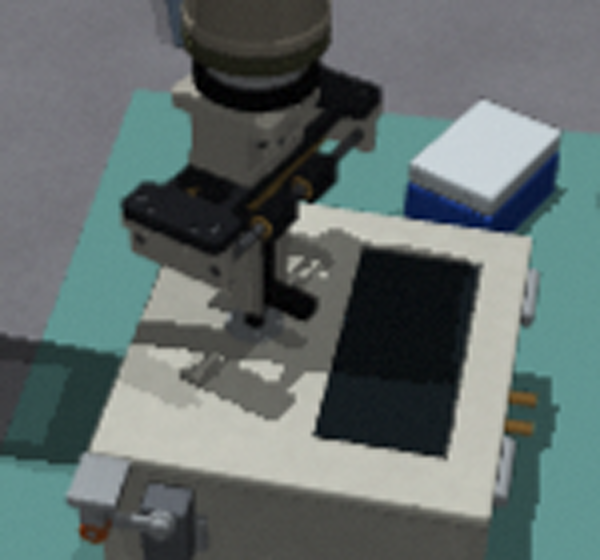

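```bash
python3 -m creep '[[0,-0.001,0.001,0,255],[0,-0.0005,0.001,0,255],[0,0,0.0005,0,255],[0,0,0,0.03,255],[0,0,0,0.03,255],[0,0,0,0,255],[0,0,0,0,255]]'; python3 -c "
from h import *
ft()"
```

```text
t: 16.55
tool_pos: [0.5634, 0.0378, 0.1826]
orientation: [0.75, 3.045, 0.001]
force: [-8.2, -0.0, 21.7]
opening: 0.0154
t 16.55 pos [0.5634 0.0378 0.1826] F [-8.2 -0.  21.7] Tq [-0.38  1.19 -0.05] op 0.0154
x_ax [-0.886  0.464 -0.006] y_ax [0.464 0.886 0.002] z [ 0.006 -0.001 -1.   ] q [-0.02  0.06  1.65 -0.    1.43 -1.11]
tool F [  7.1  -3.8 -21.8] T [0.89 0.88 0.04] yaw 2.659
```

```bash
python3 -m creep '[[0.001,-0.0005,0,0.02,255],[0.0005,0,0,0.03,255],[0,0,0,0.03,255],[0,0,0,0,255]]'; python3 -c "
from h import *
ft()";python3 -m creep '[[0,0,0,0.03,255],[0,0,0,0.03,255],[0,0,0,0.02,255],[0,0,0,0,255]]'; python3 -c "
from h import *
ft()"
```

```text
t: 16.88
tool_pos: [0.5632, 0.0378, 0.1826]
orientation: [0.873, 3.009, 0.002]
force: [1.1, -0.7, 16.9]
opening: 0.0155
t 16.88 pos [0.5632 0.0378 0.1826] F [ 1.1 -0.7 16.9] Tq [-0.61 -0.09  0.04] op 0.0155
x_ax [-0.845  0.535 -0.008] y_ax [0.535 0.845 0.004] z [ 0.009 -0.001 -1.   ] q [-0.02  0.05  1.66 -0.    1.42 -1.03]
tool F [ -1.5   0.  -16.9] T [ 0.47 -0.4  -0.04] yaw 2.577
t: 17.22
tool_pos: [0.5632, 0.0376, 0.1826]
orientation: [0.992, 2.972, 0.002]
force: [1.6, -0.8, 16.1]
opening: 0.0151
t 17.22 pos [0.5632 0.0376 0.1826] F [ 1.6 -0.8 16.1] Tq [-0.62 -0.09  0.08] op 0.0151
x_ax [-0.799  0.601 -0.008] y_ax [0.601 0.8   0.004] z [ 0.009 -0.001 -1.   ] q [-0.02  0.05  1.66 -0.    1.42 -0.95]
tool F [ -1.9   0.4 -16.1] T [ 0.44 -0.44 -0.09] yaw 2.497
```

```bash
python3 -m creep '[[0,0,0.001,0.015,255],[0,0,0.0005,0.02,255],[0,0,0,0.02,255],[0,0,0,0,255]]'; python3 -c "
from h import *
ft()";python3 -m creep '[[0,0,0,0.02,255],[0,0,0,0.03,255],[0,0,0,0.02,255],[0,0,0,0,255]]'; python3 -c "
from h import *
ft()"
```

```text
t: 17.55
tool_pos: [0.563, 0.0376, 0.1819]
orientation: [1.073, 2.943, 0.002]
force: [-3.1, -1.9, 23.6]
opening: 0.0157
t 17.55 pos [0.563  0.0376 0.1819] F [-3.1 -1.9 23.6] Tq [-0.67  0.68  0.09] op 0.0157
x_ax [-0.765  0.644 -0.008] y_ax [0.644 0.765 0.004] z [ 0.009 -0.002 -1.   ] q [-0.02  0.05  1.66 -0.    1.42 -0.89]
tool F [  1.   -3.4 -23.6] T [ 0.95  0.09 -0.1 ] yaw 2.442
t: 17.88
tool_pos: [0.5629, 0.0375, 0.1819]
orientation: [1.176, 2.904, 0.002]
force: [-4.5, -1.8, 23.6]
opening: 0.0157
t 17.88 pos [0.5629 0.0375 0.1819] F [-4.5 -1.8 23.6] Tq [-0.83  0.77  0.07] op 0.0157
x_ax [-0.718  0.696 -0.007] y_ax [0.696 0.718 0.005] z [ 0.008 -0.002 -1.   ] q [-0.02  0.05  1.66 -0.    1.42 -0.82]
tool F [  1.8  -4.3 -23.7] T [ 1.13 -0.02 -0.08] yaw 2.372
```

```bash
python3 -m creep '[[0,-0.0005,0,0.02,255],[0,0,0,0.03,255],[0,0,0,0.03,255],[0,0,0,0,255]]'; python3 -c "
from h import *
ft()";python3 -m creep '[[0,-0.0005,0,0.03,255],[0,0,0,0.04,255],[0,0,0,0.03,255],[0,0,0,0,255]]'; python3 -c "
from h import *
ft()"
```

```text
t: 18.22
tool_pos: [0.5628, 0.0374, 0.1819]
orientation: [1.291, 2.854, 0.004]
force: [-3.0, -1.0, 22.9]
opening: 0.0156
t 18.22 pos [0.5628 0.0374 0.1819] F [-3.  -1.  22.9] Tq [-0.59  0.58  0.03] op 0.0156
x_ax [-0.66   0.751 -0.007] y_ax [0.751 0.66  0.006] z [ 0.009 -0.001 -1.   ] q [-0.02  0.05  1.66 -0.    1.42 -0.74]
tool F [  1.1  -2.8 -22.9] T [ 0.82 -0.06 -0.04] yaw 2.292
t: 18.55
tool_pos: [0.5626, 0.0372, 0.1819]
orientation: [1.432, 2.786, 0.005]
force: [-1.9, -0.5, 21.6]
opening: 0.016
t 18.55 pos [0.5626 0.0372 0.1819] F [-1.9 -0.5 21.6] Tq [-0.47  0.28  0.06] op 0.016
x_ax [-0.582  0.813 -0.006] y_ax [0.813 0.582 0.007] z [ 0.009 -0.001 -1.   ] q [-0.02  0.05  1.66 -0.    1.42 -0.65]
tool F [  0.5  -1.7 -21.6] T [ 0.5  -0.22 -0.06] yaw 2.192
```

```bash
python3 -m creep '[[0,0,0,0.03,255],[0,0,0,0.04,255],[0,0,0,0.04,255],[0,0,0,0,255]]'; python3 -c "
from h import *
ft()";python3 -m creep '[[0,0,0.0003,0.03,255],[0,0,0.0003,0.04,255],[0,0,0,0.04,255],[0,0,0,0,255]]'; python3 -c "
from h import *
ft()"
```

```text
t: 18.88
tool_pos: [0.5623, 0.0371, 0.1815]
orientation: [1.584, 2.703, 0.005]
force: [-1.2, -0.1, 20.6]
opening: 0.0158
t 18.88 pos [0.5623 0.0371 0.1815] F [-1.2 -0.1 20.6] Tq [-0.58  0.29  0.13] op 0.0158
x_ax [-0.489  0.872 -0.005] y_ax [0.872 0.489 0.007] z [ 0.009 -0.001 -1.   ] q [-0.02  0.05  1.66 -0.    1.42 -0.53]
tool F [  0.4  -0.9 -20.6] T [ 0.53 -0.36 -0.13] yaw 2.081
t: 19.22
tool_pos: [0.5621, 0.037, 0.181]
orientation: [1.731, 2.613, 0.005]
force: [-3.4, -1.4, 22.3]
opening: 0.0156
t 19.22 pos [0.5621 0.037  0.181 ] F [-3.4 -1.4 22.3] Tq [-0.63  0.58  0.19] op 0.0156
x_ax [-0.39   0.921 -0.004] y_ax [0.921 0.39  0.007] z [ 0.008 -0.001 -1.   ] q [-0.02  0.05  1.66 -0.    1.42 -0.42]
tool F [ -0.1  -3.5 -22.3] T [ 0.78 -0.35 -0.2 ] yaw 1.971
```

```bash
python3 -m creep '[[0,-0.0005,0.0003,0.03,255],[0,0,0.0003,0.04,255],[0,0,0.0003,0.04,255],[0,0,0,0,255]]'; python3 -c "
from h import *
ft()";python3 -m creep '[[0,0,0.0003,0.03,255],[0,0,0.0003,0.04,255],[0,0,0,0.04,255],[0,0,0,0,255]]'; python3 -c "
from h import *
ft()"
```

```text
t: 19.55
tool_pos: [0.5618, 0.037, 0.1805]
orientation: [1.872, 2.514, 0.006]
force: [-3.6, 0.1, 23.5]
opening: 0.0155
t 19.55 pos [0.5618 0.037  0.1805] F [-3.6  0.1 23.5] Tq [-0.48  0.78  0.08] op 0.0155
x_ax [-0.286  0.958 -0.004] y_ax [0.958 0.286 0.008] z [ 0.009 -0.001 -1.   ] q [-0.02  0.05  1.66 -0.    1.42 -0.32]
tool F [  1.   -3.2 -23.5] T [ 0.88 -0.24 -0.09] yaw 1.861
t: 19.88
tool_pos: [0.5616, 0.037, 0.1804]
orientation: [2.008, 2.407, 0.007]
force: [-6.4, -1.3, 26.8]
opening: 0.0151
t 19.88 pos [0.5616 0.037  0.1804] F [-6.4 -1.3 26.8] Tq [-0.5   1.27  0.05] op 0.0151
x_ax [-0.18   0.984 -0.003] y_ax [0.984 0.18  0.008] z [ 0.008 -0.001 -1.   ] q [-0.02  0.05  1.66 -0.    1.42 -0.21]
tool F [ -0.2  -6.3 -26.9] T [ 1.34 -0.27 -0.06] yaw 1.751
```

```bash
python3 -m creep '[[0,-0.001,0,0.03,255],[0,-0.0005,0,0.03,255],[0,0,0,0.03,255],[0,0,0,0,255]]'; python3 -c "
from h import *
ft()";python3 -m creep '[[0,0,0,0.03,255],[0,0,0,0.02,255],[0,0,0,0.01,255],[0,0,0,0,255]]'; python3 -c "
from h import *
ft()"
```

```text
t: 20.22
tool_pos: [0.5613, 0.0369, 0.1804]
orientation: [2.112, 2.314, 0.011]
force: [1.3, 0.9, 23.3]
opening: 0.0157
t 20.22 pos [0.5613 0.0369 0.1804] F [ 1.3  0.9 23.3] Tq [-0.28  0.07  0.07] op 0.0157
x_ax [-0.091  0.996 -0.002] y_ax [0.996 0.091 0.011] z [ 0.011 -0.001 -1.   ] q [-0.03  0.05  1.67 -0.    1.42 -0.12]
tool F [  0.8   1.6 -23.3] T [ 0.1  -0.28 -0.07] yaw 1.662
t: 20.55
tool_pos: [0.5612, 0.0369, 0.1804]
orientation: [2.179, 2.251, 0.011]
force: [-0.3, 0.4, 23.6]
opening: 0.0156
t 20.55 pos [0.5612 0.0369 0.1804] F [-0.3  0.4 23.6] Tq [-0.31  0.23  0.12] op 0.0156
x_ax [-0.032  0.999 -0.001] y_ax [0.999 0.032 0.011] z [ 0.011 -0.001 -1.   ] q [-0.03  0.05  1.67 -0.    1.42 -0.06]
tool F [  0.4  -0.1 -23.6] T [ 0.24 -0.3  -0.12] yaw 1.603
```

```bash
python3 -m creep '[[0,0,0,0.02,255],[0,0,0,0.02,255],[0,0,0,0,255]]'; python3 -c "
from h import *
ft()";python3 -m creep '[[0,0,0,0.02,255],[0,0,0,0,255]]'; python3 -c "
from h import *
ft()"
```

```text
t: 20.8
tool_pos: [0.5612, 0.0369, 0.1805]
orientation: [2.225, 2.207, 0.011]
force: [-0.6, 0.5, 23.5]
opening: 0.0154
t 20.8 pos [0.5612 0.0369 0.1805] F [-0.6  0.5 23.5] Tq [-0.32  0.32  0.1 ] op 0.0154
x_ax [ 0.008  1.    -0.001] y_ax [ 1.    -0.008  0.011] z [ 0.011 -0.001 -1.   ] q [-0.03  0.05  1.67 -0.    1.42 -0.02]
tool F [  0.5  -0.4 -23.5] T [ 0.32 -0.32 -0.1 ] yaw 1.563
t: 20.97
tool_pos: [0.5612, 0.0369, 0.1805]
orientation: [2.247, 2.184, 0.011]
force: [-1.9, 0.3, 24.2]
opening: 0.0155
t 20.97 pos [0.5612 0.0369 0.1805] F [-1.9  0.3 24.2] Tq [-0.35  0.34  0.05] op 0.0155
x_ax [ 0.028  1.    -0.001] y_ax [ 1.    -0.028  0.011] z [ 0.011 -0.001 -1.   ] q [-0.03  0.05  1.67 -0.    1.42  0.  ]
tool F [  0.3  -1.7 -24.2] T [ 0.33 -0.36 -0.05] yaw 1.543
```

```bash
python3 -m creep '[[0,0,0,0.02,255],[0,0,0,0,255]]'; python3 -c "
from h import *
ft()";python3 -m creep '[[0,0,0,0.015,255],[0,0,0,0,255]]'; python3 -c "
from h import *
ft()"
```

```text
t: 21.13
tool_pos: [0.5611, 0.0369, 0.1805]
orientation: [2.268, 2.162, 0.011]
force: [-1.1, 1.4, 24.2]
opening: 0.0156
t 21.13 pos [0.5611 0.0369 0.1805] F [-1.1  1.4 24.2] Tq [-0.34  0.38  0.03] op 0.0156
x_ax [ 0.048  0.999 -0.   ] y_ax [ 0.999 -0.048  0.011] z [ 0.011 -0.001 -1.   ] q [-0.03  0.05  1.67 -0.    1.42  0.02]
tool F [  1.3  -0.9 -24.2] T [ 0.36 -0.36 -0.04] yaw 1.523
t: 21.3
tool_pos: [0.5611, 0.0369, 0.1805]
orientation: [2.284, 2.145, 0.011]
force: [-1.7, -0.7, 24.7]
opening: 0.0156
t 21.3 pos [0.5611 0.0369 0.1805] F [-1.7 -0.7 24.7] Tq [-0.34  0.37  0.18] op 0.0156
x_ax [ 0.063  0.998 -0.   ] y_ax [ 0.998 -0.063  0.011] z [ 0.011 -0.001 -1.   ] q [-0.03  0.05  1.67 -0.    1.42  0.04]
tool F [ -0.8  -1.4 -24.8] T [ 0.35 -0.36 -0.19] yaw 1.508
```

```bash
python3 -m creep '[[0,0,0,0.015,255],[0,0,0,0,255]]'; python3 -c "
from h import *
ft();read_camera('top');ft()";python3 -m creep '[[0,0,0,0.015,255],[0,0,0,0,255]]'; python3 -c "
from h import *
ft()"
```

```text
t: 21.47
tool_pos: [0.5611, 0.0369, 0.1805]
orientation: [2.3, 2.128, 0.011]
force: [-1.2, 0.3, 22.6]
opening: 0.0158
t 21.47 pos [0.5611 0.0369 0.1805] F [-1.2  0.3 22.6] Tq [-0.29  0.4   0.49] op 0.0158
x_ax [ 0.077  0.997 -0.   ] y_ax [ 0.997 -0.077  0.011] z [ 0.011 -0.001 -1.   ] q [-0.03  0.05  1.67 -0.    1.42  0.05]
tool F [  0.2  -1.  -22.6] T [ 0.38 -0.31 -0.5 ] yaw 1.493
t 21.52 pos [0.5611 0.0369 0.1804] F [-0.7  1.  24. ] Tq [-0.23  0.4   0.54] op 0.0158
x_ax [ 0.077  0.997 -0.   ] y_ax [ 0.997 -0.077  0.011] z [ 0.011 -0.001 -1.   ] q [-0.03  0.05  1.67 -0.    1.42  0.05]
tool F [  0.9  -0.5 -24. ] T [ 0.38 -0.26 -0.54] yaw 1.494
t: 21.68
tool_pos: [0.5611, 0.0369, 0.1805]
orientation: [2.315, 2.112, 0.011]
force: [-1.4, -0.3, 24.3]
opening: 0.0151
t 21.68 pos [0.5611 0.0369 0.1805] F [-1.4 -0.3 24.3] Tq [-0.27  0.33  0.66] op 0.0151
x_ax [0.092 0.996 0.   ] y_ax [ 0.996 -0.092  0.011] z [ 0.011 -0.001 -1.   ] q [-0.03  0.05  1.67 -0.    1.42  0.07]
tool F [ -0.5  -1.1 -24.3] T [ 0.3  -0.29 -0.67] yaw 1.479
```

```bash
python3 -m creep '[[0,0,-0.001,-0.015,255],[0,0,-0.001,0,255],[0,0,-0.001,0,255],[0,0,0,0,255]]'; python3 -c "
from h import *
ft()"
```

```text
t: 22.02
tool_pos: [0.561, 0.0369, 0.1808]
orientation: [2.3, 2.13, 0.01]
force: [8.7, -1.1, 7.1]
opening: 0.0159
t 22.02 pos [0.561  0.0369 0.1808] F [ 8.7 -1.1  7.1] Tq [-0.28 -1.38  0.45] op 0.0159
x_ax [ 0.076  0.997 -0.   ] y_ax [ 0.997 -0.076  0.01 ] z [ 0.01  -0.001 -1.   ] q [-0.03  0.05  1.67 -0.    1.42  0.05]
tool F [-0.4  8.8 -7. ] T [-1.4  -0.17 -0.45] yaw 1.494
```

```bash
python3 -m creep '[[0,0.001,-0.0005,0,255],[0,0.0005,0,0,255],[0,0,0,0,255],[0,0,0,0,200],[0,0,0,0,150],[0,0,0,0,100],[0,0,0,0,100]]' 10; python3 -c "
from h import *
ft()"
```

```text
t: 22.6
tool_pos: [0.5584, 0.0371, 0.1775]
orientation: [-2.305, -2.134, 0.001]
force: [0.4, 0.6, 0.5]
opening: 0.0356
t 22.6 pos [0.5584 0.0371 0.1775] F [0.4 0.6 0.5] Tq [-0.07  0.11 -0.01] op 0.0356
x_ax [ 0.077  0.997 -0.   ] y_ax [ 0.997 -0.077 -0.001] z [-0.001 -0.    -1.   ] q [-0.03  0.05  1.67 -0.    1.42  0.05]
tool F [ 0.6  0.4 -0.5] T [ 0.1  -0.08  0.01] yaw 1.494
```

```bash
python3 -m creep '[[0,0.002,0,0,100],[0,0,0,0,100],[0,0,-0.01,0,100],[0,0,-0.02,0,100],[0,0,-0.03,0,100],[0,0,-0.03,0,100],[0,-0.01,-0.03,0,100],[0,-0.035,-0.01,0,100],[0.02,-0.035,0,0,100],[0.035,-0.02,0,0,100],[0.035,-0.02,0,0,100],[0.035,-0.01,0,0,100]]';python3 -m creep '[[0.04,0,0,0,100],[0.04,0,0,0,100],[0.04,0,0,0,100],[0.02,0,0,0,100],[0,0,0,0,100]]'; python3 - <<'E'
from h import *
ft()
p=np.load('p0.npy')
for c,(x0,y0,w,h) in dict(side=(205,120,140,160),top=(190,140,180,135)).items():
    a=read_camera(c);k=4
    im=cv2.resize(a[:,:,::-1],None,fx=k,fy=k,interpolation=cv2.INTER_CUBIC)
    cv2.imwrite(f'pics/f_{c}r.png',im[y0*k:(y0+h)*k,x0*k:(x0+w)*k])
    for zz in(.056,.040):
        L=[door(.175-X,Y,zz,0) for Y,X in((.045,.008),(.045,-.008),(-.045,-.008),(-.045,.008))]
        cv2.polylines(im,[((proj(c,W(p,L))+.5)*k).astype(int)],True,(0,0,255),1)
    L=[door(d,o,.014,0) for d,o in((0,-.137),(.252,-.137),(.252,.137),(0,.137))]
    cv2.polylines(im,[((proj(c,W(p,L))+.5)*k).astype(int)],True,(255,0,0),1)
    cv2.imwrite(f'pics/f_{c}.png',im[y0*k:(y0+h)*k,x0*k:(x0+w)*k])
E
```

```text
t: 23.6
tool_pos: [0.4391, 0.1726, 0.3097]
orientation: [2.306, 2.133, 0.003]
force: [0.9, 0.7, 0.0]
opening: 0.0563
t: 24.02
tool_pos: [0.4508, 0.315, 0.3082]
orientation: [-2.3, -2.138, -0.001]
force: [0.5, 0.6, 0.0]
opening: 0.0563
t 24.02 pos [0.4508 0.315  0.3082] F [0.5 0.6 0. ] Tq [-0.06  0.03  0.03] op 0.0563
x_ax [0.073 0.997 0.001] y_ax [ 0.997 -0.073 -0.001] z [-0.     0.001 -1.   ] q [ 0.52 -0.03  1.51  0.    1.66  0.59]
tool F [ 0.7  0.5 -0. ] T [ 0.02 -0.06 -0.03] yaw 1.498
```

View pics/f_side.png

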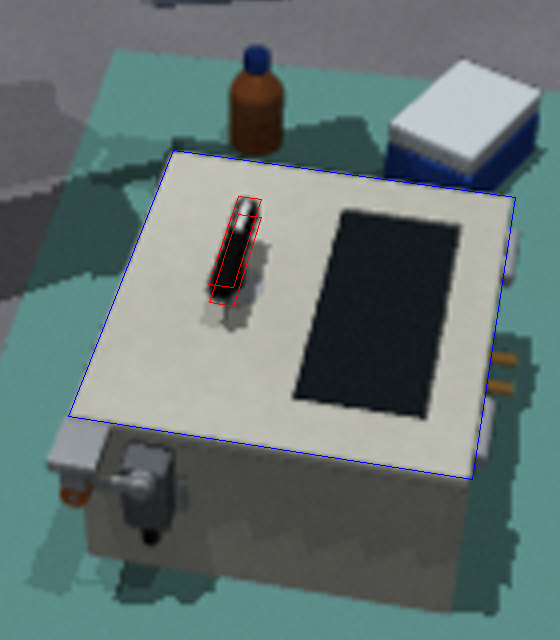

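View pics/f_top.png

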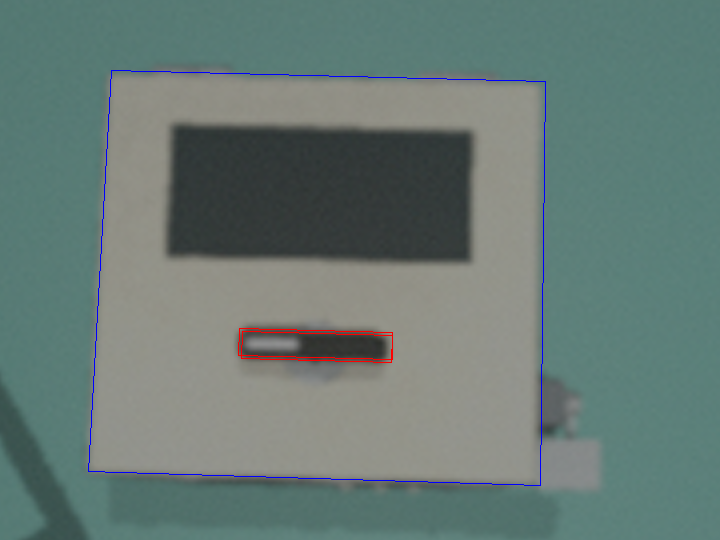

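View pics/f_sider.png

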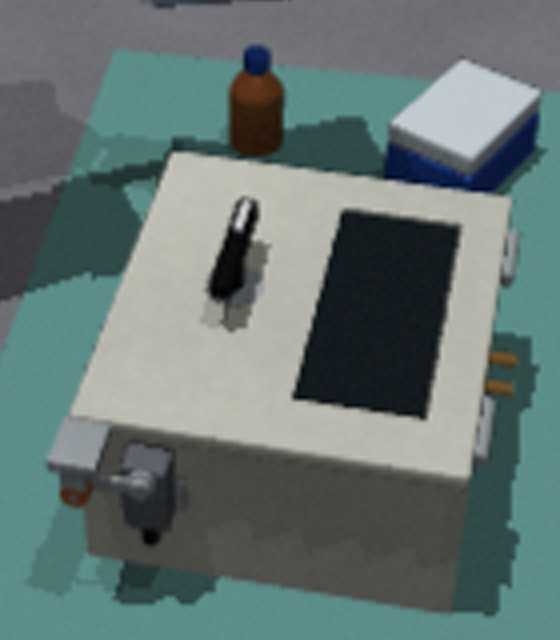

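```bash
python3 -c "
from h import *
ft();print(close_job())"
```

```text
t 24.12 pos [0.4513 0.3117 0.3084] F [-0.8 -0.7 -0.5] Tq [-0.09  0.08  0.03] op 0.0565
x_ax [ 0.075  0.997 -0.001] y_ax [ 0.997 -0.075 -0.   ] z [-0.    -0.001 -1.   ] q [ 0.51 -0.03  1.51 -0.    1.66  0.59]
tool F [-0.8 -0.8  0.5] T [ 0.07 -0.1  -0.03] yaw 1.496
the job is handed in; nothing more can be done
None
```

The chamber door is shut and latched, and I handed the job in at 24.1 s.

- **Interlock:** I pressed the roller about 20 mm down, past the 12 mm click point. It took 1.4–1.8 N, and the next picture showed it sprung back up. I worked out the 20 mm from the tool height, because the gripper hid the roller while it was pressed.
- **Door:** I guided it down at about 0.4 rad/s, then slower near the bottom. The pushing force stayed around 1 N. In the last stretch (below about 0.14 rad) the door seems to have sunk the rest of the way by itself, ahead of the fingers. I did not measure how fast it landed.
- **Handle:** I gripped the T-bar and bore down with about 16–24 N where the pawl meets the keeper. Turning torque stayed under 0.2 Nm past that point, so the pawl did not butt. It rose to about 0.67 Nm at the end stop, where I stopped and let go.
- **Last checks:** In both cameras the bar lies parallel to the door's front edge and the door outline matches the fully shut position. The striker is down on the roller. The bottle and tip box are where they were in the side view. I did not look at the dishes again, but the arm never went near them. The arm is clear and shows no contact force.

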